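# Fetch the sharpening stone from behind the bottles on a tile carver's bench

## Task

The graver needs sharpening, but the stone lies at the back of the wooden caddy behind a bottle, a tin and a jar: first stand all three upright in the enamel tray, then lift the stone out and lay it flat on the stone holder, centred between the two end cleats and straight along the board. Then put the bottle, the tin and the jar back upright, each in the same bay of the caddy that it came from. Set everything down gently rather than dropping it, tip nothing over, and leave the graver and the carved tile where they lie.

Things in the scene. Friction and masses are not known exactly. Their poses are not given: they have to be found in the camera images.
- caddy: Low open wooden caddy, fixed, 148 (x) x 246 (y) mm, origin centre of underside. Floor 6 mm thick, walls 6 mm thick, 18 mm high. Three bays towards the robot, 64 (x) x 74 (y) mm inside, centred at x -36, y -80, 0, 80; behind them a trough, 66 x 234 mm inside, centred at x 35, holding the stone. Bottle, tin and jar start in any order, one in each bay, within 4 (x) and 6 mm (y) of its centre.
- stone: Sharpening stone on a wooden base, loose, about 0.45 kg. The pale wooden base is 54 (x) x 205 (y) x 14 mm; on it the bonded stone, grey below and reddish above, 50 (x) x 190 (y) x 18 mm; 32 mm high in all. Origin at the centre of the base's underside, long axis along y, z up.
- bottle: Small round bottle of brown glass, loose, about 0.16 kg: straight body 44 mm across up to 70 mm height, then a shoulder and a narrow neck with a black cap 27 mm across; 102 mm high in all. Origin at the centre of its underside, z up.
- tin: Square metal tin, loose, about 0.18 kg: body 46 x 46 mm and 80 mm high (sides along its x and y), with a small round cap 20 mm across in the middle of the top, 95 mm high in all. Origin at the centre of its underside, z up.
- jar: Round white jar, loose, about 0.17 kg: straight body 48 mm across up to 68 mm height, with a flat steel lid 51 mm across, 82 mm high in all. Origin at the centre of its underside, z up.
- tray: Shallow white enamel tray with a blue rim, fixed, empty: 280 (x) x 112 (y) mm outside, floor 4 mm thick, rim 4 mm thick and 12 mm high. Long axis along x; origin at the centre of its underside, z up. It lies on the left or on the right of the caddy.
- holder: Wooden stone holder, fixed, empty: a board 262 (x) x 84 (y) mm whose upper face is 14 mm above the bench, with a darker cleat across each end, 10 mm higher than the board. Free length between the cleats 223 mm. Long axis along x; origin at the centre of its underside, z up. It lies on the other side of the caddy from the tray.
- graver: Bystander: a graver lying loose on the bench between the robot and the caddy, wooden handle and steel blade, 187 mm long along its x, 22 mm wide, 20 mm high. Origin under the blade end of the handle, which reaches 100 mm to -x; the blade reaches 87 mm to +x.
- tile: Bystander: a half-carved white tile with a green back, lying loose on the bench beyond the caddy, 40 (x) x 30 (y) x 24 mm. Origin at the centre of its underside.
Mind the look-alikes: they are no part of the job. Several things have the shape of the stone; the one meant has the colours described above.

How it is judged:
On the way, in this order (a step that is already met when the one before it is completed fails the run):
1. bottle, tin and jar all stand upright and released in the tray, while the stone still lies in the caddy (x of bottle in the frame of tray between -0.135 and 0.135 m and y of bottle in the frame of tray between -0.052 and 0.052 m and z of each of bottle, tin, jar in the frame of tray below 0.008 m and angle between each of bottle, tin, jar's own z axis and vertical below 0.1 rad and linear speed of each of bottle, tin, jar below 0.02 m/s and angular speed of each of bottle, tin, jar below 0.15 rad/s and contact force between each of bottle, tin, jar and the fingers below 0.1 N and x of tin in the frame of tray between -0.135 and 0.135 m and y of tin in the frame of tray between -0.052 and 0.052 m and x of jar in the frame of tray between -0.135 and 0.135 m and y of jar in the frame of tray between -0.052 and 0.052 m and distance of stone from where it was at the start of the episode below 0.02 m), for 0.2 s.
2. the stone lies flat and released on the holder between its cleats, bottle, tin and jar still in the tray (x of stone in the frame of holder between -0.015 and 0.015 m and y of stone in the frame of holder between -0.015 and 0.015 m and z of stone in the frame of holder below 0.018 m and angle between stone's own z axis and vertical below 0.05 rad and angle between the y axis of stone and the x axis of holder, either way round below 0.12 rad and linear speed of each of stone, bottle, tin, jar below 0.02 m/s and angular speed of each of stone, bottle, tin, jar below 0.15 rad/s and contact force between each of stone, bottle, tin, jar and the fingers below 0.1 N and x of bottle in the frame of tray between -0.135 and 0.135 m and y of bottle in the frame of tray between -0.052 and 0.052 m and z of each of bottle, tin, jar in the frame of tray below 0.008 m and angle between each of bottle, tin, jar's own z axis and vertical below 0.1 rad and x of tin in the frame of tray between -0.135 and 0.135 m and y of tin in the frame of tray between -0.052 and 0.052 m and x of jar in the frame of tray between -0.135 and 0.135 m and y of jar in the frame of tray between -0.052 and 0.052 m), for 0.2 s.
At the end, for the whole second after the job is handed in: Stone flat on the holder between the cleats (centre within 15 mm of the holder's, within 0.12 rad of its length); bottle, tin and jar each upright on the floor of the bay they started in (within 30 mm of their start); all released and at rest (x of stone in the frame of holder between -0.015 and 0.015 m and y of stone in the frame of holder between -0.015 and 0.015 m and z of stone in the frame of holder below 0.018 m and angle between stone's own z axis and vertical below 0.05 rad and angle between the y axis of stone and the x axis of holder, either way round below 0.12 rad and linear speed of each of stone, bottle, tin, jar below 0.02 m/s and angular speed of each of stone, bottle, tin, jar below 0.15 rad/s and contact force between each of stone, bottle, tin, jar and the fingers below 0.1 N and distance of each of bottle, tin, jar from where it was at the start of the episode below 0.03 m and z of each of bottle, tin, jar in the frame of caddy below 0.011 m and angle between each of bottle, tin, jar's own z axis and vertical below 0.1 rad); the robot touches nothing.
It fails at once if bottle, tin or jar is tipped over (more than 0.6 rad) (angle between any of bottle, tin, jar's own z axis and vertical above 0.6 rad).
It fails at once if bottle, tin, jar or stone is dropped or thrown (out of the fingers it moves faster than 0.7 m/s, a fall of about 25 mm) ((linear speed of bottle above 0.7 m/s and contact force between bottle and the fingers below 0.1 N) or (linear speed of tin above 0.7 m/s and contact force between tin and the fingers below 0.1 N) or (linear speed of jar above 0.7 m/s and contact force between jar and the fingers below 0.1 N) or (linear speed of stone above 0.7 m/s and contact force between stone and the fingers below 0.1 N)).
It fails at once if the graver or the tile is disturbed (moved more than 15 mm) (distance of any of graver, tile from where it was at the start of the episode above 0.015 m).
It also fails if it takes over 144 s, if anything falls off the work surface, if the arm or the gripper's body presses on something with over 40 N, if the wrist force passes 120 N, or if a joint passes its speed limit or range.

## Robot

A 6-joint arm with a two-finger parallel gripper is mounted at the origin on the work surface. World frame = base frame: x ahead of the robot, y to its left, z up, the work surface at z = 0. Lengths are in m, angles in rad, forces in N, time in s.
With the tool pointing down it reaches from about 0.225 to 0.875 m from the base axis. Payload 3.4 kg.
Tool frame: the origin (TCP) lies midway between the tips of the shut fingers; the grasp point (between the pads) lies manip.grip_depth behind it (manip.grip_depth is the distance from the TCP to the grasp point, in m); z points along the fingers, y is the direction in which the jaws open and shut (so a half turn about z gives the same grasp; the last joint's range is limited). The gripper opens to 85 mm and grips with 20 to 120 N. Pads are 22 mm wide; open, the fingers measure 114 mm over their backs; the gripper's body (76 mm by 85 mm) begins 54 mm behind the grasp point. The pads swing forward as they close: fully open they stand 13 mm farther back than shut.
Start: joints at [-1.316, 0.276, 1.505, -0, 1.361, -0.121], TCP at [0.211, -0.535, 0.231] pointing down, gripper open.
Joint ranges: [-2.89, 2.89], [-0.75, 2.08], [0.22, 2.7], [-1.18, 4.32], [0.11, 2.71], [-2.7, 2.7]. Speed limits (rad/s): [2.57, 2.57, 3.14, 3.14, 3.14, 3.14].

## Interface

Orientations are given as a rotation vector (axis times angle).
In Python, from bench import manip gives the robot as it stands. The module is installed in compiled form; this text tells all that it offers.
- The arm moves only by the tool play_rows, never from a script. Its argument "deltas" is a list of rows, each an object with "linear": the shift along the world's x, y, z in cm, a list of three; "rotation": the turn, a rotation vector about the world's x, y, z in rad, a list of three. A call has 1 to 10 rows; each row is the pose to reach, as a shift and turn from the pose commanded when the call began; what a row does not reach only later rows make up. A row lasts 1/12 s, in which the tool goes at most 41.7 mm and 7.16 degrees, less where a joint would pass 70% of its speed; a pose out of reach is approached as far as the arm can. A call with a gripper value outside its range is refused whole. "grip" is the gripper's target within -1 to 1 (fully open at 1, half-way at 0, shut at -1), set as the call begins (left out, the last holds). The fingers move at their own pace and stop on an object; "force" is the grip in N (left out, the last holds). Time passes only in rows, so rows that repeat a pose let the fingers close. It gives the time, the measured TCP pose, the force and the opening at its end, in the units of the state.
- manip.get_state(): the state, without advancing time (a new reading comes with each control period).
- manip.camera(name): name is "scene" or "top" or "wrist"; returns the picture (384x512x3 uint8, blue, green, red); there is no depth.
- manip.camera_info(name): a dict with "K" (3x3 intrinsics, pixels), "R" (3x3) and "t" (3): a world point X has camera coordinates R X + t. Camera axes: x right, y down, z forward; pixel columns grow to the right and rows downward; lengths in m; the calibration is good to about 2 mm. A picture is of the moment at which its call begins: read the wrist's pose just before it. camera_info takes no time and is no camera call; for the wrist camera it gives the pose at the moment of the call.
- manip.sign_off(): hands the job in, once; it reports no verdict.
The state is a dict: "time_s": time; "q": joint angles; "dq": joint speeds; "tau": joint torques, N m; "tool_pos": TCP position; "ee_rot": TCP orientation; "contact_force": force on the tool from outside, world axes, zero at the start; "moment": the same for the moment, N m; "finger_gap": opening from 0.0 (shut) to 1.0 (fully open).
Only numpy, scipy, OpenCV 4.12 (cv2) and the standard library are available. Lean on these libraries where they do the work, as an engineer would, in place of code of your own. Each camera call takes 0.05 s, during which the arm holds its last target. There are 200 camera calls.

## Working session

There is one attempt and no reset: what is moved stays moved. The work goes in short steps, Python scripts to look and compute and a tool call to move; the robot and the scene stay as the last step left them, time stands still between calls to the robot, and variables do not carry over. Pictures are saved under pics/ and viewed, about 12 in all and at most 16, crops included, and the job is handed in when it is done.

Besides the shell and the picture viewer there is one more tool, called after "Emit:" as name(argument=value, ...) on one line, values as JSON. play_rows: Moves the arm, as the interface text tells. Its arguments: {"type":"object","properties":{"deltas":{"type":"array"},"grip":{"type":"number"},"force":{"type":"number"}},"required":["deltas"]}

```bash
mkdir -p pics; python3 - <<'E'
from bench import manip
import cv2,numpy as np
s=manip.get_state();print(s['time_s'],s['tool_pos'],s['ee_rot'],s['finger_gap'],manip.grip_depth)
for n in("scene","top"):
    im=manip.camera(n);cv2.imwrite(f"pics/{n}0.png",im);i=manip.camera_info(n);print(n,np.round(i['K'],1).tolist(),np.round(i['R'],3).tolist(),np.round(i['t'],3).tolist())
E
```

```text
0.0 [ 0.21088028 -0.53436682  0.2304363 ] [-3.08449835e+00 -5.86523617e-01  2.01145491e-04] 1.000524028573629 0.0187
scene [[397.0, 0.0, 254.4], [0.0, 397.0, 194.8], [0.0, 0.0, 1.0]] [[0.826, 0.564, 0.02], [0.331, -0.455, -0.827], [-0.457, 0.689, -0.562]] [-0.408, -0.195, 1.405]
top [[494.6, 0.0, 247.8], [0.0, 494.6, 189.4], [0.0, 0.0, 1.0]] [[-0.009, -1.0, -0.003], [-0.976, 0.01, -0.219], [0.219, 0.001, -0.976]] [-0.106, 0.57, 1.215]
```

View pics/top0.png

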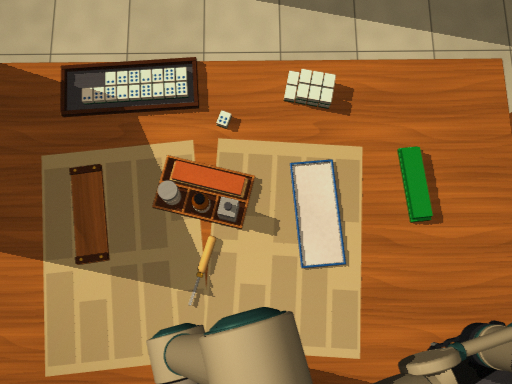

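View pics/scene0.png

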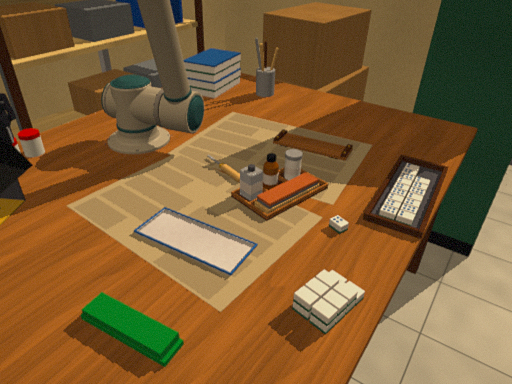

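The top view shows the caddy at about (205,190), with jar (168,192), bottle (201,202) and tin (229,209) in its bays. The tray is at (320,213), the holder at (90,213), the graver at (205,265) and the tile at (224,120). There are three stone-shaped candidates: the orange-red bar in the trough (210,178), the green bar (415,185), and the white block or domino box. Only the first is reddish and in the caddy, so I'll confirm it in an enlarged crop.

```bash
cat > h.py <<'E'
from bench import manip
import cv2,numpy as np
def cast(n,uv,z,info=None):
    i=info or manip.camera_info(n);K,R,t=[np.array(i[k],float) for k in('K','R','t')]
    uv=np.atleast_2d(uv).astype(float);d=(np.linalg.inv(K)@np.c_[uv,np.ones(len(uv))].T).T@R
    c=-R.T@t;return c+d*((z-c[2])/d[:,2])[:,None]
def rect(P):
    (c,(w,h),a)=cv2.minAreaRect((P[:,:2]*1000).astype(np.float32));b=cv2.boxPoints((c,(w,h),a))
    e=max((b[1]-b[0],b[2]-b[1]),key=np.linalg.norm);ang=np.arctan2(e[1],e[0])
    return np.round(c,1),sorted([round(w,1),round(h,1)]),round((ang+np.pi/2)%np.pi-np.pi/2,3)
def big(m):
    n,l,s,_=cv2.connectedComponentsWithStats(m.astype(np.uint8));k=1+np.argmax(s[1:,4]);v,u=np.nonzero(l==k);return np.c_[u,v]
E
python3 - <<'E'
from h import *
im=cv2.imread('pics/top0.png');hsv=cv2.cvtColor(im,cv2.COLOR_BGR2HSV);H,S,V=cv2.split(hsv)
def roi(m,x0,x1,y0,y1):
    o=np.zeros_like(m);o[y0:y1,x0:x1]=m[y0:y1,x0:x1];return o
tr=roi((H>95)&(H<125)&(S>80),270,370,140,290);p=big(tr);print('tray',rect(cast('top',p,.012)))
print(hsv[178,210],hsv[164,175],hsv[210,90],hsv[172,95],hsv[225,60])
st=roi((H<10)&(S>170)&(V>120),155,260,150,215);p=big(st);print('stone',rect(cast('top',p,.038)),len(p))
ho=roi((S>115)&((H<14)),55,120,155,270);p=big(ho);print('holder',rect(cast('top',p,.018)),len(p))
cr=cv2.resize(im[145:240,145:265],None,fx=6,fy=6,interpolation=cv2.INTER_CUBIC);cv2.imwrite('pics/c1.png',cr)
ms=np.hstack([cv2.resize(im[155:275,60:120],None,fx=5,fy=5),cv2.resize((ho[155:275,60:120]*255).astype(np.uint8),None,fx=5,fy=5)[...,None].repeat(3,2)]);cv2.imwrite('pics/h1.png',ms[:600])
E
```

```text
tray (array([ 517.1, -295.2]), [117.0, 284.3], np.float32(0.079))
[ 10 212 200] [ 12 199 202] [ 13 214  94] [ 13 214 107] [ 18 135 104]
stone (array([579.8, -26.2]), [2.1, 13.5], np.float32(1.359)) 6
holder (array([520.1, 311. ]), [86.6, 262.0], np.float32(0.126)) 2972
```

View pics/c1.png

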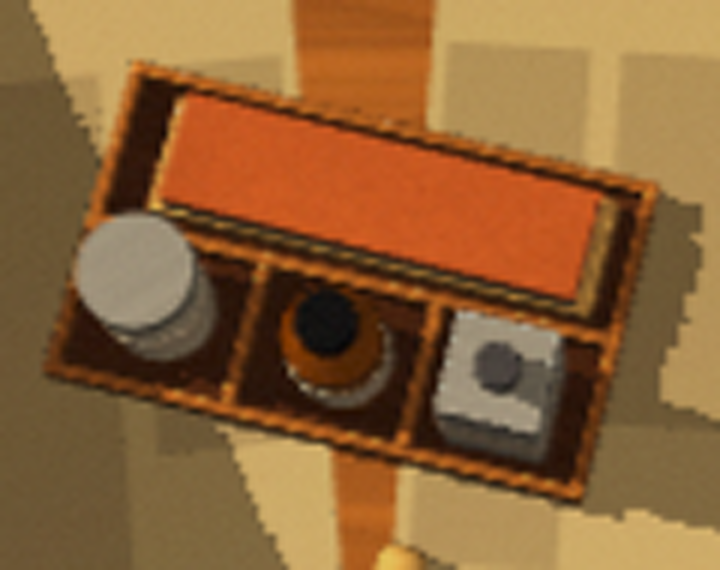

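View pics/h1.png

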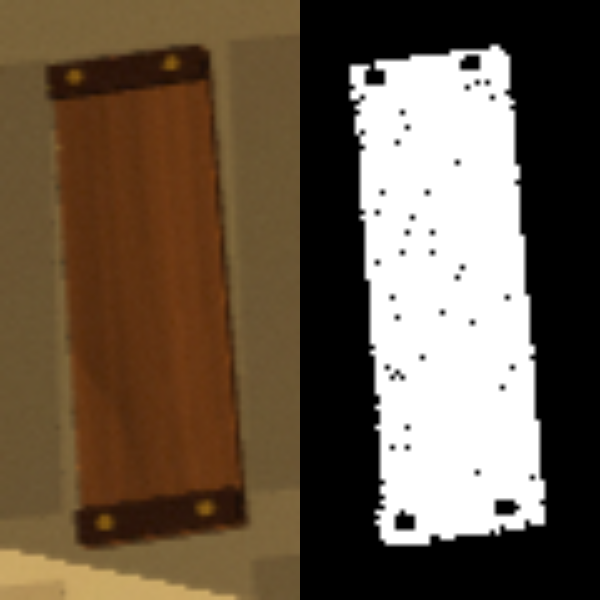

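The crop confirms it: the bar in the trough is reddish with grey sides on a pale base, so it is the stone. It spans crop (160..610, 95..303). Next I'll turn the corners into positions.

```bash
python3 - <<'E'
from h import *
def pc(l,z,f=6,o=(145,145)): return cast('top',(np.array(l)+.5)/f-.5+np.array(o),z)
def show(n,P):
    c=P[:,:2].mean(0)*1000; e=[np.linalg.norm(P[(i+1)%4,:2]-P[i,:2])*1000 for i in range(4)]
    a=[np.arctan2(*(P[(i+1)%4,:2]-P[i,:2])[::-1]) for i in range(4)]
    print(n,np.round(c,1),np.round(e,1),np.round(a,3))
show('caddy',pc([(135,62),(657,187),(582,498),(45,372)],.018))
show('stone',pc([(183,95),(610,195),(577,303),(160,200)],.038))
show('tin',pc([(453,310),(565,328),(552,435),(435,408)],.086))
for n,p,z in(('jar',(136,271),.088),('bottle',(327,322),.108),('tin',(498,367),.101)):print(n,np.round(pc([p],z)*1000,1))
for z in(.0,.024):show('holder',pc([(47,65),(208,45),(245,523),(78,545)],z,5,(60,155)))
im=cv2.imread('pics/top0.png');H,S,V=cv2.split(cv2.cvtColor(im,cv2.COLOR_BGR2HSV))
m=(abs(H.astype(int)-9)<3)&(S>185)&(V>150);m[:,:160]=0;m[:,255:]=0;m[:150]=0;m[200:]=0
m=cv2.morphologyEx(m.astype(np.uint8),cv2.MORPH_OPEN,np.ones((5,5)))
print('stone',rect(cast('top',big(m),.038)))
# expected base cells
C=pc([(135,62),(657,187),(582,498),(45,372)],.018).mean(0)[:2]
for a in(-.2,-.225,-.25):
    R=np.array([[np.cos(a),-np.sin(a)],[np.sin(a),np.cos(a)]]);print(a,[np.round((C+R@np.array(v))*1000,0).tolist() for v in((-.036,-.08),(-.036,0),(-.036,.08),(.035,0))])
E
```

```text
caddy [576.5   6.8] [243.9 144.6 244.8 147.2] [-1.823  2.9    1.329 -0.248]
stone [608.   -6.9] [195.8  50.9 190.3  49. ] [-1.818  2.845  1.314 -0.186]
tin [521.  -61.8] [47.9 45.9 50.4 42.5] [-1.743  3.018  1.332 -0.175]
jar [[564.7  92.4  88. ]]
bottle [[537.7   9.4 108. ]]
tin [[519.4 -61.1 101. ]]
holder [524.1 317.7] [ 88.5 263.8  88.  264.1] [-1.452 -3.012  1.692  0.132]
holder [519.7 309.8] [ 86.9 259.   86.4 259.2] [-1.452 -3.012  1.692  0.132]
stone (array([609.4,  -5.9]), [49.7, 188.1], np.float32(1.317))
-0.2 [[525.0, -64.0], [541.0, 14.0], [557.0, 92.0], [611.0, -0.0]]
-0.225 [[524.0, -63.0], [541.0, 15.0], [559.0, 93.0], [611.0, -1.0]]
-0.25 [[522.0, -62.0], [542.0, 16.0], [561.0, 93.0], [610.0, -2.0]]
```

Measured positions in mm:

| Thing | Position | Note |
|---|---|---|
| Caddy | (576.5, 7) | yaw -0.247 |
| Tin | (520, -61.5) | |
| Bottle | (537.5, 9.5) | |
| Jar | (564.5, 92.5) | |
| Stone | (609, -6) | long axis 1.317 rad |
| Tray | (517, -295) | yaw 0.08 |
| Holder | (520, 310) | yaw 0.13 |

Sizes and bay positions are consistent with the description. I'll start with the tin.

Emit:
play_rows(deltas=[{"linear":[15,23,-1.5],"rotation":[0,0,0.5]},{"linear":[15,23,-1.5],"rotation":[0,0,0.5]},{"linear":[15,23,-1.5],"rotation":[0,0,0.5]},{"linear":[30.9,47.3,-3],"rotation":[0,0,0.948]},{"linear":[30.9,47.3,-3],"rotation":[0,0,0.948]},{"linear":[30.9,47.3,-3],"rotation":[0,0,0.948]},{"linear":[30.9,47.3,-3],"rotation":[0,0,0.948]},{"linear":[30.9,47.3,-3],"rotation":[0,0,0.948]},{"linear":[30.9,47.3,-3],"rotation":[0,0,0.948]},{"linear":[30.9,47.3,-3],"rotation":[0,0,0.948]}], grip=1, force=40)

```text
time_s: 0.93
tool_pos: [0.439, -0.1845, 0.2089]
ee_rot: [-2.478, -1.931, 0.0]
contact_force: [0.2, -1.2, -0.3]
finger_gap: 1.001
```

Emit:
play_rows(deltas=[{"linear":[0,0,0],"rotation":[0,0,0]},{"linear":[0,0,0],"rotation":[0,0,0]},{"linear":[0,0,0],"rotation":[0,0,0]}])

```text
time_s: 1.18
tool_pos: [0.4383, -0.1866, 0.2089]
ee_rot: [-2.477, -1.932, 0.002]
contact_force: [-1.4, -1.0, 0.3]
finger_gap: 1.002
```

```bash
cat >> h.py <<'E'
def st():
    s=manip.get_state();R=cv2.Rodrigues(np.array(s['ee_rot'],float))[0]
    print(round(s['time_s'],2),'pos mm',np.round(np.array(s['tool_pos'])*1000,1),'jaw',round(float(np.arctan2(R[1,1],R[0,1])),4),'zax',np.round(R[:,2],3),'F',np.round(s['contact_force'],1),'gap',round(s['finger_gap'],3))
E
python3 -c "from h import *;st()"
```

```text
1.18 pos mm [ 438.3 -186.6  208.9] jaw -0.2458 zax [-0.001 -0.001 -1.   ] F [-1.4 -1.   0.3] gap 1.002
```

Emit:
play_rows(deltas=[{"linear":[4,6.2,-2],"rotation":[0,0,0]},{"linear":[4,6.2,-2],"rotation":[0,0,0]},{"linear":[8.2,12.5,-5],"rotation":[0,0,0]},{"linear":[8.2,12.5,-5],"rotation":[0,0,0]},{"linear":[8.2,12.5,-5],"rotation":[0,0,0]},{"linear":[8.2,12.5,-5],"rotation":[0,0,0]},{"linear":[8.2,12.5,-5],"rotation":[0,0,0]}])

```text
time_s: 1.77
tool_pos: [0.5201, -0.0633, 0.1591]
ee_rot: [2.48, 1.929, -0.002]
contact_force: [1.2, -0.3, 1.0]
finger_gap: 1.0
```

```bash
python3 - <<'E'
from h import *
st();im=manip.camera('wrist');cv2.imwrite('pics/w1.png',im);print(manip.camera_info('wrist'))
E
```

```text
1.77 pos mm [520.1 -63.3 159.1] jaw -0.2485 zax [-0.001 -0.001 -1.   ] F [ 1.2 -0.3  1. ] gap 1.0
{'K': array([[307.33191428,   0.        , 252.82587322],
       [  0.        , 307.33191428, 186.80670958],
       [  0.        ,   0.        ,   1.        ]]), 'R': array([[ 9.68854368e-01, -2.47630859e-01, -4.14636428e-04],
       [-2.35663159e-01, -9.22542475e-01,  3.05578562e-01],
       [-7.60532016e-02, -2.95963410e-01, -9.52166777e-01]]), 't': array([-0.51956357,  0.04579401,  0.33202431])}
```

View pics/w1.png

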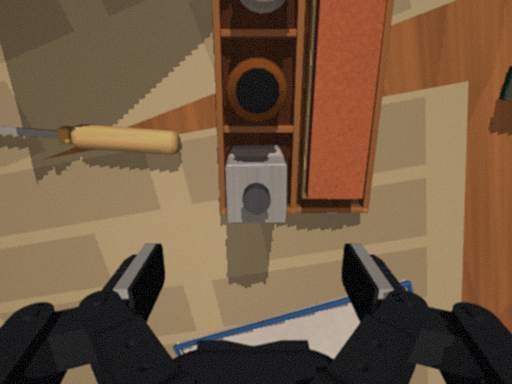

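The wrist view shows the tin cap at (257,198), the bottle cap at (258,90) and the graver handle well to the left. I'll cross-check these positions.

```bash
python3 - <<'E'
from h import *
for p,z in(((257,198),.101),((258,90),.108)):print(np.round(cast('wrist',p,z)*1000,1))
print(np.round(cast('wrist',[(220,211),(367,211)],.018)*1000,1), np.round(cast('wrist',[(309,198),(365,201)],.038)*1000,1))
E
```

```text
[[524.2 -59.2 101. ]]
[[542.1  10.1 108. ]]
[[ 478.8  -92.8   18. ]
 [ 620.6 -129.    18. ]] [[ 565.4  -93.3   38. ]
 [ 614.4 -108.8   38. ]]
```

Emit:
play_rows(deltas=[{"linear":[0.2,0.25,-3],"rotation":[0,0,0]},{"linear":[0.2,0.25,-6],"rotation":[0,0,0]},{"linear":[0.2,0.25,-8.5],"rotation":[0,0,0]},{"linear":[0.2,0.25,-10],"rotation":[0,0,0]},{"linear":[0.2,0.25,-11],"rotation":[0,0,0]},{"linear":[0.2,0.25,-11.7],"rotation":[0,0,0]},{"linear":[0.2,0.25,-11.7],"rotation":[0,0,0]}])

```text
time_s: 2.4
tool_pos: [0.522, -0.0601, 0.0417]
ee_rot: [-2.479, -1.928, 0.001]
contact_force: [-0.4, 0.2, 0.3]
finger_gap: 1.0
```

Emit:
play_rows(deltas=[{"linear":[0,0,0],"rotation":[0,0,0]},{"linear":[0,0,0],"rotation":[0,0,0]},{"linear":[0,0,0],"rotation":[0,0,0]},{"linear":[0,0,0],"rotation":[0,0,0]},{"linear":[0,0,0],"rotation":[0,0,0]},{"linear":[0,0,0],"rotation":[0,0,0]},{"linear":[0,0,0],"rotation":[0,0,0]},{"linear":[0,0,0],"rotation":[0,0,0]}], grip=-0.2, force=40)

```text
time_s: 3.07
tool_pos: [0.5235, -0.0593, 0.0434]
ee_rot: [2.476, 1.93, 0.002]
contact_force: [-0.8, -0.9, 6.1]
finger_gap: 0.533
```

Emit:
play_rows(deltas=[{"linear":[0,0,0.5],"rotation":[0,0,0]},{"linear":[0,0,1.5],"rotation":[0,0,0]},{"linear":[0,0,3],"rotation":[0,0,0]},{"linear":[0,0,4.5],"rotation":[0,0,0]},{"linear":[0,0,5],"rotation":[0,0,0]}])

```text
time_s: 3.48
tool_pos: [0.5237, -0.0592, 0.0944]
ee_rot: [2.476, 1.929, 0.003]
contact_force: [0.4, 0.7, -2.5]
finger_gap: 0.534
```

Emit:
play_rows(deltas=[{"linear":[-0.4,-1,0],"rotation":[0,0,0]},{"linear":[-1.2,-3,0],"rotation":[0,0,0]},{"linear":[-2.3,-6,0],"rotation":[0,0,0]},{"linear":[-3.6,-9.5,0],"rotation":[0,0,0]},{"linear":[-5,-13,0],"rotation":[0,0,0]},{"linear":[-6.3,-16.5,0],"rotation":[0,0,0]},{"linear":[-7.6,-19.8,0],"rotation":[0,0,0]},{"linear":[-8.6,-22.3,0],"rotation":[0,0,0]},{"linear":[-9.1,-23.6,0],"rotation":[0,0,0]},{"linear":[-9.3,-24.1,0],"rotation":[0,0,0]}])

```text
time_s: 4.32
tool_pos: [0.4277, -0.3026, 0.0914]
ee_rot: [-2.481, -1.927, 0.002]
contact_force: [0.0, 0.5, -2.2]
finger_gap: 0.535
```

```bash
python3 - <<'E'
from h import *
st();im=manip.camera('top');cv2.imwrite('pics/t2.png',im);st()
E
```

```text
4.32 pos mm [ 427.7 -302.6   91.4] jaw -0.2501 zax [-0.001 -0.    -1.   ] F [ 0.   0.5 -2.2] gap 0.535
4.37 pos mm [ 427.9 -302.1   91.4] jaw -0.2497 zax [-0.001  0.    -1.   ] F [-0.8 -0.2 -1.4] gap 0.538
```

View pics/t2.png

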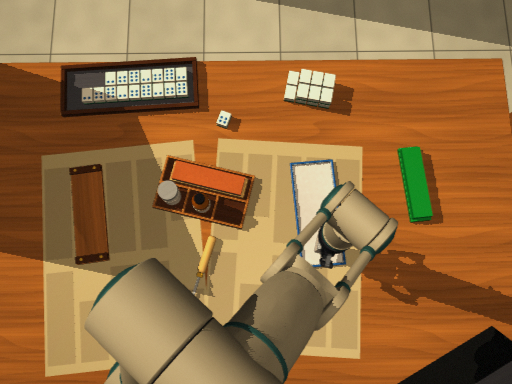

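The tin is held and the tray spot below it is free. Lowering now.

Emit:
play_rows(deltas=[{"linear":[0,0,-1],"rotation":[0,0,0]},{"linear":[0,0,-2.5],"rotation":[0,0,0]},{"linear":[0,0,-3.8],"rotation":[0,0,0]},{"linear":[0,0,-4.4],"rotation":[0,0,0]},{"linear":[0,0,-4.7],"rotation":[0,0,0]},{"linear":[0,0,-4.8],"rotation":[0,0,0]},{"linear":[0,0,-4.9],"rotation":[0,0,0]},{"linear":[0,0,-4.9],"rotation":[0,0,0]}])

```text
time_s: 5.03
tool_pos: [0.43, -0.3, 0.0435]
ee_rot: [2.477, 1.931, 0.0]
contact_force: [-0.1, -0.5, -1.8]
finger_gap: 0.535
```

Emit:
play_rows(deltas=[{"linear":[0,0,-0.1],"rotation":[0,0,0]},{"linear":[0,0,-0.2],"rotation":[0,0,0]},{"linear":[0,0,-0.2],"rotation":[0,0,0]}])

```text
time_s: 5.28
tool_pos: [0.4297, -0.3001, 0.0414]
ee_rot: [2.478, 1.93, 0.0]
contact_force: [-0.6, -0.3, -1.6]
finger_gap: 0.534
```

Emit:
play_rows(deltas=[{"linear":[0,0,-0.1],"rotation":[0,0,0]},{"linear":[0,0,-0.2],"rotation":[0,0,0]},{"linear":[0,0,-0.2],"rotation":[0,0,0]}])

```text
time_s: 5.53
tool_pos: [0.4297, -0.3002, 0.0413]
ee_rot: [2.477, 1.93, 0.0]
contact_force: [-2.2, 2.2, 12.6]
finger_gap: 0.535
```

Contact. Releasing and rising.

Emit:
play_rows(deltas=[{"linear":[0,0,0.1],"rotation":[0,0,0]},{"linear":[0,0,0.1],"rotation":[0,0,0]},{"linear":[0,0,0.1],"rotation":[0,0,0]},{"linear":[0,0,0.1],"rotation":[0,0,0]},{"linear":[0,0,1.5],"rotation":[0,0,0]},{"linear":[0,0,4.5],"rotation":[0,0,0]},{"linear":[0,0,7.5],"rotation":[0,0,0]},{"linear":[0,0,10],"rotation":[0,0,0]},{"linear":[0,0,11],"rotation":[0,0,0]}], grip=0.7)

```text
time_s: 6.28
tool_pos: [0.4311, -0.3014, 0.1525]
ee_rot: [2.473, 1.927, 0.002]
contact_force: [0.7, -0.7, 0.1]
finger_gap: 0.851
```

```bash
python3 -c "from h import *;st()"
```

```text
6.28 pos mm [ 431.1 -301.4  152.5] jaw -0.247 zax [ 0.005 -0.004 -1.   ] F [ 0.7 -0.7  0.1] gap 0.851
```

Emit:
play_rows(deltas=[{"linear":[2.5,7.2,0],"rotation":[0,0,0]},{"linear":[2.5,7.2,0],"rotation":[0,0,0]},{"linear":[5,14.4,0],"rotation":[0,0,0]},{"linear":[5,14.4,0],"rotation":[0,0,0]},{"linear":[7.7,22,0],"rotation":[0,0,0]},{"linear":[7.7,22,0],"rotation":[0,0,0]},{"linear":[9.7,28,0],"rotation":[0,0,0]},{"linear":[10.9,31.1,0],"rotation":[0,0,0]},{"linear":[10.9,31.1,0],"rotation":[0,0,0]},{"linear":[10.9,31.1,0],"rotation":[0,0,0]}])

```text
time_s: 7.12
tool_pos: [0.5391, 0.0142, 0.1481]
ee_rot: [-2.473, -1.936, -0.0]
contact_force: [-0.1, -0.5, -0.6]
finger_gap: 0.85
```

```bash
python3 -c "from h import *;st()"
```

```text
7.12 pos mm [539.1  14.2 148.1] jaw -0.2424 zax [-0.001  0.001 -1.   ] F [-0.1 -0.5 -0.6] gap 0.85
```

Emit:
play_rows(deltas=[{"linear":[0.1,-0.2,-3],"rotation":[0,0,0]},{"linear":[0.1,-0.2,-6],"rotation":[0,0,0]},{"linear":[0.1,-0.2,-8.5],"rotation":[0,0,0]},{"linear":[0.1,-0.2,-9.8],"rotation":[0,0,0]},{"linear":[0.1,-0.2,-10.3],"rotation":[0,0,0]},{"linear":[0.1,-0.2,-10.3],"rotation":[0,0,0]}])

```text
time_s: 7.62
tool_pos: [0.538, 0.0079, 0.0445]
ee_rot: [-2.477, -1.928, 0.005]
contact_force: [0.3, 0.1, 0.3]
finger_gap: 0.85
```

Emit:
play_rows(deltas=[{"linear":[0,0,0],"rotation":[0,0,0]},{"linear":[0,0,0],"rotation":[0,0,0]},{"linear":[0,0,0],"rotation":[0,0,0]},{"linear":[0,0,0],"rotation":[0,0,0]},{"linear":[0,0,0],"rotation":[0,0,0]},{"linear":[0,0,0],"rotation":[0,0,0]},{"linear":[0,0,0],"rotation":[0,0,0]},{"linear":[0,0,0],"rotation":[0,0,0]}], grip=-0.25, force=40)

```text
time_s: 8.28
tool_pos: [0.5408, 0.0086, 0.0475]
ee_rot: [2.476, 1.93, 0.003]
contact_force: [0.3, -1.2, 5.9]
finger_gap: 0.5
```

```bash
python3 -c "from h import *;st()"
```

```text
8.28 pos mm [540.8   8.6  47.5] jaw -0.2465 zax [ 0.003 -0.001 -1.   ] F [ 0.3 -1.2  5.9] gap 0.5
```

Emit:
play_rows(deltas=[{"linear":[0,0,0.5],"rotation":[0,0,0]},{"linear":[0,0,1.5],"rotation":[0,0,0]},{"linear":[0,0,3],"rotation":[0,0,0]},{"linear":[0,0,4.5],"rotation":[0,0,0]},{"linear":[0,0,5],"rotation":[0,0,0]}])

```text
time_s: 8.7
tool_pos: [0.5406, 0.009, 0.0985]
ee_rot: [2.476, 1.93, 0.004]
contact_force: [0.5, -0.3, -0.7]
finger_gap: 0.502
```

Emit:
play_rows(deltas=[{"linear":[-0.1,-1.3,0],"rotation":[0,0,0]},{"linear":[-0.3,-4,0],"rotation":[0,0,0]},{"linear":[-0.6,-8,0],"rotation":[0,0,0]},{"linear":[-1,-12,0],"rotation":[0,0,0]},{"linear":[-1.3,-16,0],"rotation":[0,0,0]},{"linear":[-1.6,-20,0],"rotation":[0,0,0]},{"linear":[-1.9,-24,0],"rotation":[0,0,0]},{"linear":[-2.2,-27.5,0],"rotation":[0,0,0]},{"linear":[-2.4,-29.6,0],"rotation":[0,0,0]},{"linear":[-2.4,-30.4,0],"rotation":[0,0,0]}])

```text
time_s: 9.53
tool_pos: [0.5142, -0.2994, 0.0953]
ee_rot: [2.481, 1.926, -0.003]
contact_force: [1.0, 0.1, -1.1]
finger_gap: 0.498
```

Emit:
play_rows(deltas=[{"linear":[0,0,-1],"rotation":[0,0,0]},{"linear":[0,0,-2.5],"rotation":[0,0,0]},{"linear":[0,0,-3.8],"rotation":[0,0,0]},{"linear":[0,0,-4.4],"rotation":[0,0,0]},{"linear":[0,0,-4.7],"rotation":[0,0,0]},{"linear":[0,0,-4.9],"rotation":[0,0,0]},{"linear":[0,0,-4.9],"rotation":[0,0,0]}])

```text
time_s: 10.12
tool_pos: [0.5157, -0.2943, 0.047]
ee_rot: [-2.477, -1.932, -0.0]
contact_force: [0.0, -1.2, -0.5]
finger_gap: 0.502
```

Emit:
play_rows(deltas=[{"linear":[0,0,-0.1],"rotation":[0,0,0]},{"linear":[0,0,-0.2],"rotation":[0,0,0]},{"linear":[0,0,-0.2],"rotation":[0,0,0]}])

```text
time_s: 10.37
tool_pos: [0.5159, -0.2951, 0.0456]
ee_rot: [2.477, 1.93, 0.001]
contact_force: [0.2, -0.1, -1.3]
finger_gap: 0.504
```

Emit:
play_rows(deltas=[{"linear":[0,0,-0.1],"rotation":[0,0,0]},{"linear":[0,0,-0.15],"rotation":[0,0,0]},{"linear":[0,0,-0.15],"rotation":[0,0,0]}])

```text
time_s: 10.62
tool_pos: [0.5159, -0.2952, 0.0455]
ee_rot: [2.477, 1.93, 0.001]
contact_force: [-0.8, 1.1, 7.6]
finger_gap: 0.501
```

Emit:
play_rows(deltas=[{"linear":[0,0,0.1],"rotation":[0,0,0]},{"linear":[0,0,0.1],"rotation":[0,0,0]},{"linear":[0,0,0.1],"rotation":[0,0,0]},{"linear":[0,0,0.1],"rotation":[0,0,0]},{"linear":[0,0,1.5],"rotation":[0,0,0]},{"linear":[0,0,4.5],"rotation":[0,0,0]},{"linear":[0,0,7.5],"rotation":[0,0,0]},{"linear":[0,0,10],"rotation":[0,0,0]},{"linear":[0,0,11],"rotation":[0,0,0]}], grip=0.7)

```text
time_s: 11.37
tool_pos: [0.5173, -0.2963, 0.1573]
ee_rot: [2.473, 1.927, 0.003]
contact_force: [-0.3, -0.2, -0.3]
finger_gap: 0.851
```

Emit:
play_rows(deltas=[{"linear":[0.5,4,0],"rotation":[0,0,0]},{"linear":[1,8,0],"rotation":[0,0,0]},{"linear":[1.5,12,0],"rotation":[0,0,0]},{"linear":[2,16,0],"rotation":[0,0,0]},{"linear":[2.5,20,0],"rotation":[0,0,0]},{"linear":[3,24,0],"rotation":[0,0,0]},{"linear":[3.5,28,0],"rotation":[0,0,0]},{"linear":[4.2,32,0],"rotation":[0,0,0]},{"linear":[4.8,35,0],"rotation":[0,0,0]},{"linear":[4.8,36,0],"rotation":[0,0,0]}])

```text
time_s: 12.2
tool_pos: [0.5638, 0.0693, 0.1527]
ee_rot: [-2.473, -1.934, -0.002]
contact_force: [0.6, -0.9, -0.3]
finger_gap: 0.847
```

Emit:
play_rows(deltas=[{"linear":[0.2,2.8,0],"rotation":[0,0,0]},{"linear":[0.2,2.8,0],"rotation":[0,0,0]},{"linear":[0.2,2.8,0],"rotation":[0,0,0]}])

```text
time_s: 12.45
tool_pos: [0.565, 0.0935, 0.1527]
ee_rot: [-2.476, -1.933, 0.002]
contact_force: [-0.1, -0.1, -0.9]
finger_gap: 0.851
```

```bash
python3 -c "from h import *;st()"
```

```text
12.45 pos mm [565.   93.5 152.7] jaw -0.2448 zax [-0.002 -0.001 -1.   ] F [-0.1 -0.1 -0.9] gap 0.851
```

Emit:
play_rows(deltas=[{"linear":[0.1,0,-3],"rotation":[0,0,0]},{"linear":[0.1,0,-6],"rotation":[0,0,0]},{"linear":[0.1,0,-8.5],"rotation":[0,0,0]},{"linear":[0.1,0,-10.5],"rotation":[0,0,0]},{"linear":[0.1,0,-11.3],"rotation":[0,0,0]},{"linear":[0.1,0,-11.3],"rotation":[0,0,0]}])

```text
time_s: 12.95
tool_pos: [0.5647, 0.0916, 0.0384]
ee_rot: [-2.477, -1.928, 0.007]
contact_force: [-0.3, 0.1, -0.5]
finger_gap: 0.85
```

Emit:
play_rows(deltas=[{"linear":[0,0,0],"rotation":[0,0,0]},{"linear":[0,0,0],"rotation":[0,0,0]},{"linear":[0,0,0],"rotation":[0,0,0]},{"linear":[0,0,0],"rotation":[0,0,0]},{"linear":[0,0,0],"rotation":[0,0,0]},{"linear":[0,0,0],"rotation":[0,0,0]},{"linear":[0,0,0],"rotation":[0,0,0]},{"linear":[0,0,0],"rotation":[0,0,0]}], grip=-0.2, force=40)

```text
time_s: 13.62
tool_pos: [0.5678, 0.0927, 0.0421]
ee_rot: [2.476, 1.93, 0.004]
contact_force: [1.2, -1.9, 6.9]
finger_gap: 0.581
```

```bash
python3 - <<'E'
from h import *
st();im=manip.camera('scene');cv2.imwrite('pics/s3.png',cv2.resize(im[100:280,130:390],None,fx=3,fy=3))
E
```

```text
13.62 pos mm [567.8  92.7  42.1] jaw -0.2467 zax [ 0.003 -0.    -1.   ] F [ 1.2 -1.9  6.9] gap 0.581
```

View pics/s3.png

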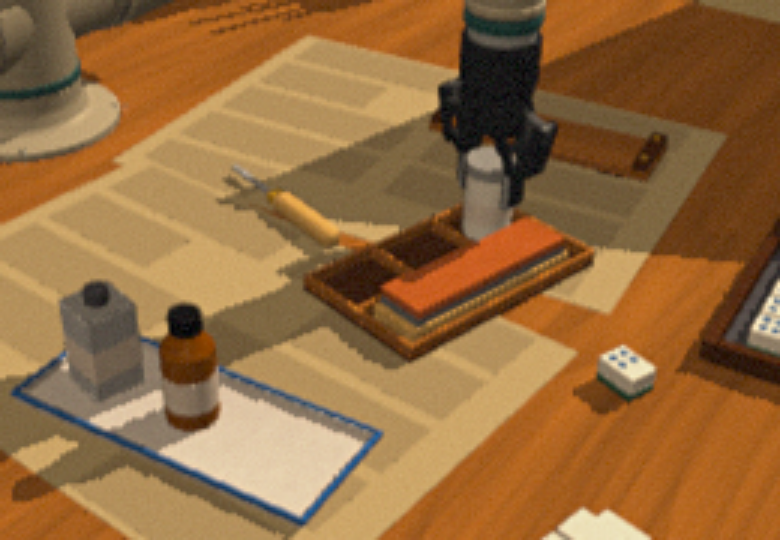

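The bottle and tin stand upright in the tray and the jar is gripped.

Emit:
play_rows(deltas=[{"linear":[0,0,0.5],"rotation":[0,0,0]},{"linear":[0,0,1.5],"rotation":[0,0,0]},{"linear":[0,0,3],"rotation":[0,0,0]},{"linear":[0,0,4.5],"rotation":[0,0,0]},{"linear":[0,0,5],"rotation":[0,0,0]}])

```text
time_s: 14.08
tool_pos: [0.5675, 0.0933, 0.0929]
ee_rot: [2.477, 1.93, 0.004]
contact_force: [0.1, -0.3, -1.9]
finger_gap: 0.581
```

Emit:
play_rows(deltas=[{"linear":[0.1,-1.2,0],"rotation":[0,0,0]},{"linear":[0.4,-4,0],"rotation":[0,0,0]},{"linear":[0.8,-7.8,0],"rotation":[0,0,0]},{"linear":[1.2,-11.7,0],"rotation":[0,0,0]},{"linear":[1.6,-15.6,0],"rotation":[0,0,0]},{"linear":[2,-19.5,0],"rotation":[0,0,0]},{"linear":[2.4,-23.4,0],"rotation":[0,0,0]},{"linear":[2.8,-27.3,0],"rotation":[0,0,0]},{"linear":[3.2,-31,0],"rotation":[0,0,0]},{"linear":[3.5,-34,0],"rotation":[0,0,0]}])

```text
time_s: 14.92
tool_pos: [0.6005, -0.2508, 0.0895]
ee_rot: [-2.479, -1.929, 0.002]
contact_force: [1.3, 0.5, -2.4]
finger_gap: 0.58
```

Emit:
play_rows(deltas=[{"linear":[0.2,-2.5,0],"rotation":[0,0,0]},{"linear":[0.4,-3.7,0],"rotation":[0,0,0]},{"linear":[0.4,-4,0],"rotation":[0,0,0]},{"linear":[0.4,-4,-1],"rotation":[0,0,0]},{"linear":[0.4,-4,-2.5],"rotation":[0,0,0]},{"linear":[0.4,-4,-3.8],"rotation":[0,0,0]},{"linear":[0.4,-4,-4.5],"rotation":[0,0,0]},{"linear":[0.4,-4,-4.8],"rotation":[0,0,0]},{"linear":[0.4,-4,-4.9],"rotation":[0,0,0]}])

```text
time_s: 15.67
tool_pos: [0.6051, -0.2853, 0.0407]
ee_rot: [-2.475, -1.931, 0.001]
contact_force: [-0.6, 0.2, -1.9]
finger_gap: 0.577
```

Emit:
play_rows(deltas=[{"linear":[0,0,-0.1],"rotation":[0,0,0]},{"linear":[0,0,-0.2],"rotation":[0,0,0]},{"linear":[0,0,-0.2],"rotation":[0,0,0]}])

```text
time_s: 15.92
tool_pos: [0.606, -0.2871, 0.0403]
ee_rot: [2.477, 1.93, 0.001]
contact_force: [0.3, 0.3, -1.9]
finger_gap: 0.578
```

Emit:
play_rows(deltas=[{"linear":[0,0,-0.1],"rotation":[0,0,0]},{"linear":[0,0,-0.15],"rotation":[0,0,0]},{"linear":[0,0,-0.15],"rotation":[0,0,0]}])

```text
time_s: 16.17
tool_pos: [0.606, -0.2872, 0.0401]
ee_rot: [2.477, 1.93, 0.001]
contact_force: [-1.6, 1.3, 5.3]
finger_gap: 0.581
```

Emit:
play_rows(deltas=[{"linear":[0,0,0.1],"rotation":[0,0,0]},{"linear":[0,0,0.1],"rotation":[0,0,0]},{"linear":[0,0,0.1],"rotation":[0,0,0]},{"linear":[0,0,0.1],"rotation":[0,0,0]},{"linear":[0,0,1.5],"rotation":[0,0,0]},{"linear":[0,0,4.5],"rotation":[0,0,0]},{"linear":[0,0,7.5],"rotation":[0,0,0]},{"linear":[0,0,10],"rotation":[0,0,0]},{"linear":[0,0,11],"rotation":[0,0,0]}], grip=0.8)

```text
time_s: 16.92
tool_pos: [0.6074, -0.2882, 0.1523]
ee_rot: [2.473, 1.927, 0.004]
contact_force: [0.7, -0.5, 0.4]
finger_gap: 0.899
```

Emit:
play_rows(deltas=[{"linear":[0,4,0],"rotation":[0,0,0]},{"linear":[0,8,0],"rotation":[0,0,0]},{"linear":[0.2,12,0],"rotation":[0,0,0]},{"linear":[0.3,16,0],"rotation":[0,0,0]},{"linear":[0.4,20,0],"rotation":[0,0,0]},{"linear":[0.4,23,0],"rotation":[0,0,0]},{"linear":[0.4,26,0],"rotation":[0,0,0]},{"linear":[0.4,27.5,0],"rotation":[0,0,0]},{"linear":[0.4,28,0],"rotation":[0,0,0]},{"linear":[0.4,28,0],"rotation":[0,0,0]}])

```text
time_s: 17.75
tool_pos: [0.6094, -0.0065, 0.1476]
ee_rot: [-2.476, -1.933, 0.001]
contact_force: [0.1, 0.2, 0.3]
finger_gap: 0.9
```

Emit:
play_rows(deltas=[{"linear":[0,0,0],"rotation":[0,0,0]},{"linear":[0,0,0],"rotation":[0,0,0]}])

```text
time_s: 17.92
tool_pos: [0.6098, -0.0088, 0.1479]
ee_rot: [2.479, 1.929, -0.001]
contact_force: [1.2, -0.7, -0.0]
finger_gap: 0.9
```

```bash
python3 - <<'E'
from h import *
st();i=manip.camera_info('wrist');w=manip.camera('wrist');s=manip.camera('scene')
cv2.imwrite('pics/w4.png',w);np.save('w4.npy',i)
cv2.imwrite('pics/m4.png',np.hstack([cv2.resize(w,(400,300)),cv2.resize(s[130:280,110:310],(400,300))]))
H,S,V=cv2.split(cv2.cvtColor(w,cv2.COLOR_BGR2HSV))
m=(H<14)&(S>150)&(V>140);m=cv2.morphologyEx(m.astype(np.uint8),cv2.MORPH_OPEN,np.ones((7,7)))
p=big(m);print(p.min(0),p.max(0),rect(cast('wrist',p,.038,i)))
E
```

```text
17.92 pos mm [609.8  -8.8 147.9] jaw -0.2485 zax [-0.    -0.001 -1.   ] F [ 1.2 -0.7 -0. ] gap 0.9
[293   0] [470 302] (array([717.2, -33. ]), [144.4, 282.0], np.float32(1.548))
```

View pics/m4.png

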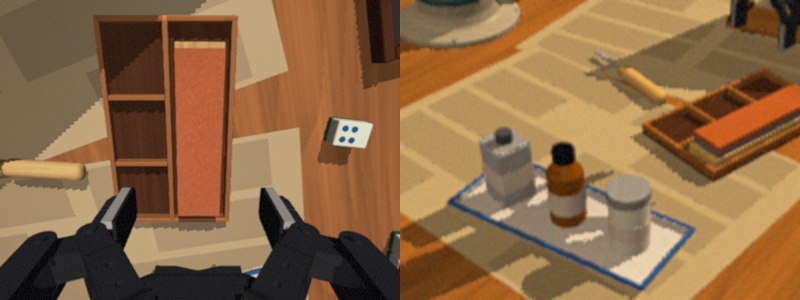

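All three stand upright in the tray. In the wrist view (left half) the stone's top runs from (174,48) to (225,217); I'll cast its corners.

```bash
python3 - <<'E'
from h import *
P=cast('wrist',np.array([(174.5,48),(225,48),(224.5,217),(176.5,216)])*1.28,.038,np.load('w4.npy',allow_pickle=True).item())
print(np.round(P*1000,1),P.mean(0),[np.round(np.linalg.norm(P[(i+1)%4]-P[i])*1000,1) for i in range(4)])
for a,b in((3,0),(2,1)):print(np.arctan2(*(P[b]-P[a])[:2][::-1]))
E
```

```text
[[ 611.9   91.1   38. ]
 [ 659.6   78.9   38. ]
 [ 618.3 -108.1   38. ]
 [ 561.9  -92.3   38. ]] [ 0.61293164 -0.00763706  0.038     ] [np.float64(49.3), np.float64(191.5), np.float64(58.5), np.float64(190.1)]
1.3049364559711094
1.3531881266811137
```

Emit:
play_rows(deltas=[{"linear":[0.1,0.1,-3],"rotation":[0,0,0]},{"linear":[0.1,0.1,-6],"rotation":[0,0,0]},{"linear":[0.1,0.1,-9],"rotation":[0,0,0]},{"linear":[0.1,0.1,-11],"rotation":[0,0,0]},{"linear":[0.1,0.1,-12.4],"rotation":[0,0,0]},{"linear":[0.1,0.1,-12.9],"rotation":[0,0,0]},{"linear":[0.1,0.1,-12.9],"rotation":[0,0,0]},{"linear":[0.1,0.1,-12.9],"rotation":[0,0,0]}])

```text
time_s: 18.68
tool_pos: [0.6112, -0.0068, 0.0196]
ee_rot: [2.478, 1.929, 0.001]
contact_force: [0.2, 0.5, 1.4]
finger_gap: 0.901
```

Emit:
play_rows(deltas=[{"linear":[0,0,0],"rotation":[0,0,0]},{"linear":[0,0,0],"rotation":[0,0,0]},{"linear":[0,0,0],"rotation":[0,0,0]},{"linear":[0,0,0],"rotation":[0,0,0]},{"linear":[0,0,0],"rotation":[0,0,0]},{"linear":[0,0,0],"rotation":[0,0,0]},{"linear":[0,0,0],"rotation":[0,0,0]},{"linear":[0,0,0],"rotation":[0,0,0]}], grip=-0.2, force=80)

```text
time_s: 19.35
tool_pos: [0.6119, -0.0063, 0.0211]
ee_rot: [2.476, 1.929, 0.004]
contact_force: [-0.5, -0.0, 5.5]
finger_gap: 0.562
```

```bash
python3 -c "from h import *;st()"
```

```text
19.35 pos mm [611.9  -6.3  21.1] jaw -0.2469 zax [ 0.004 -0.001 -1.   ] F [-0.5 -0.   5.5] gap 0.562
```

Emit:
play_rows(deltas=[{"linear":[0,0,0.3],"rotation":[0,0,0]},{"linear":[0,0,0.7],"rotation":[0,0,0]},{"linear":[0,0,1.2],"rotation":[0,0,0]},{"linear":[0,0,2],"rotation":[0,0,0]},{"linear":[0,0,3],"rotation":[0,0,0]},{"linear":[0,0,4],"rotation":[0,0,0]},{"linear":[0,0,5],"rotation":[0,0,0]},{"linear":[0,0,6],"rotation":[0,0,0]},{"linear":[0,0,6],"rotation":[0,0,0]}])

```text
time_s: 20.1
tool_pos: [0.6124, -0.0062, 0.0822]
ee_rot: [2.475, 1.929, 0.006]
contact_force: [1.1, -0.1, -4.7]
finger_gap: 0.564
```

```bash
python3 - <<'E'
from h import *
st();s=manip.camera('scene');cv2.imwrite('pics/s5.png',cv2.resize(s[110:260,180:400],None,fx=3,fy=3))
print(manip.get_state()['moment'])
E
```

```text
20.1 pos mm [612.4  -6.2  82.2] jaw -0.247 zax [ 0.005 -0.001 -1.   ] F [ 1.1 -0.1 -4.7] gap 0.564
[-0.06058097  0.00409533  0.02831313]
```

View pics/s5.png

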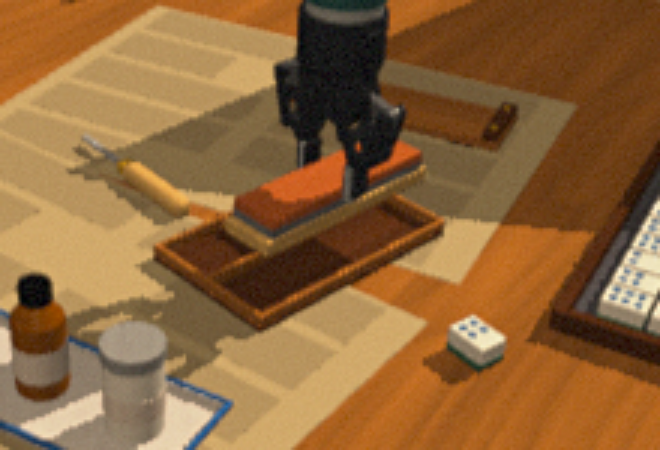

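The stone is held level. Swinging it to the holder.

Emit:
play_rows(deltas=[{"linear":[-0.2,0.7,0],"rotation":[0,0,-0.03]},{"linear":[-0.6,2.1,0],"rotation":[0,0,-0.09]},{"linear":[-1.2,4.2,0],"rotation":[0,0,-0.17]},{"linear":[-1.9,6.6,0],"rotation":[0,0,-0.26]},{"linear":[-2.6,9,0],"rotation":[0,0,-0.35]},{"linear":[-3.3,11.4,0],"rotation":[0,0,-0.44]},{"linear":[-4,13.8,0],"rotation":[0,0,-0.53]},{"linear":[-4.7,16.2,0],"rotation":[0,0,-0.62]},{"linear":[-5.4,18.6,0],"rotation":[0,0,-0.71]},{"linear":[-6,21,0],"rotation":[0,0,-0.8]}])

```text
time_s: 20.98
tool_pos: [0.5494, 0.2049, 0.0786]
ee_rot: [3.036, 0.806, -0.002]
contact_force: [0.4, -0.2, -4.6]
finger_gap: 0.562
```

Emit:
play_rows(deltas=[{"linear":[-0.7,2.4,0],"rotation":[0,0,-0.09]},{"linear":[-1.4,4.8,0],"rotation":[0,0,-0.18]},{"linear":[-2.1,7.2,0],"rotation":[0,0,-0.26]},{"linear":[-2.6,9,0],"rotation":[0,0,-0.33]},{"linear":[-2.9,10.1,0],"rotation":[0,0,-0.37]},{"linear":[-3,10.6,0],"rotation":[0,0,-0.39]},{"linear":[-3,10.6,0],"rotation":[0,0,-0.39]},{"linear":[-3,10.6,0],"rotation":[0,0,-0.39]},{"linear":[-3,10.6,0],"rotation":[0,0,-0.39]}])

```text
time_s: 21.73
tool_pos: [0.5204, 0.3093, 0.0788]
ee_rot: [3.134, 0.211, -0.001]
contact_force: [0.5, 0.5, -5.0]
finger_gap: 0.563
```

```bash
python3 - <<'E'
from h import *
st();i=manip.camera_info('wrist');w=manip.camera('wrist');np.save('w6.npy',i);t=manip.camera('top');
cv2.imwrite('pics/m6.png',np.hstack([cv2.resize(w,(400,300)),cv2.resize(t[130:280,20:220],(400,300))]))
E
```

```text
21.73 pos mm [520.4 309.3  78.8] jaw -1.4366 zax [-0.001 -0.001 -1.   ] F [ 0.5  0.5 -5. ] gap 0.563
```

View pics/m6.png

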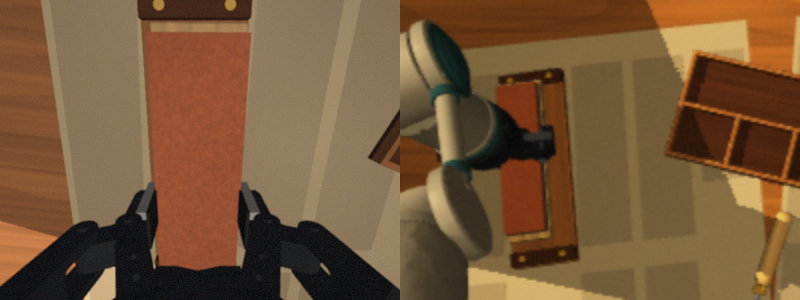

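The stone sits over the holder, parallel to it. I'll check the far cleat's inner edge (wrist crop (138,19)-(252,19)) against the holder estimate.

```bash
python3 - <<'E'
from h import *
i=np.load('w6.npy',allow_pickle=True).item()
P=cast('wrist',np.array([(138.5,19),(252,18)])*1.28,.024,i)*1000
d=P[1]-P[0];a=np.arctan2(d[1],d[0])+np.pi/2;print(P,np.linalg.norm(d),a,P.mean(0)[:2]-111.5*np.array([np.cos(.13),np.sin(.13)]))
Q=cast('wrist',np.array([(150,32),(250.5,32)])*1.28,.0788-.021+.038,i)*1000;print(Q,np.linalg.norm(Q[1]-Q[0]),Q.mean(0)[:2]-95*np.array([np.cos(.13),np.sin(.13)]))
E
```

```text
[[626.757699   367.26080889  24.        ]
 [638.53390142 284.39307195  24.        ]] 83.7003032772067 0.14116322058980324 [522.08664906 311.37273352]
[[611.40924823 344.14978223  95.8       ]
 [617.77003639 296.69150899  95.8       ]] 47.88264116203483 [520.39126241 308.10540206]
```

Emit:
play_rows(deltas=[{"linear":[0.2,0.25,-1],"rotation":[0,0,0]},{"linear":[0.2,0.25,-2.2],"rotation":[0,0,0]},{"linear":[0.2,0.25,-3.3],"rotation":[0,0,0]},{"linear":[0.2,0.25,-4.1],"rotation":[0,0,0]},{"linear":[0.2,0.25,-4.5],"rotation":[0,0,0]},{"linear":[0.2,0.25,-4.7],"rotation":[0,0,0]},{"linear":[0.2,0.25,-4.8],"rotation":[0,0,0]},{"linear":[0.2,0.25,-4.9],"rotation":[0,0,0]},{"linear":[0.2,0.25,-4.9],"rotation":[0,0,0]}])

```text
time_s: 22.58
tool_pos: [0.5229, 0.3126, 0.0305]
ee_rot: [-3.134, -0.21, -0.001]
contact_force: [0.6, 0.0, -5.0]
finger_gap: 0.557
```

Emit:
play_rows(deltas=[{"linear":[0,0,-0.1],"rotation":[0,0,0]},{"linear":[0,0,-0.1],"rotation":[0,0,0]},{"linear":[0,0,-0.1],"rotation":[0,0,0]}])

```text
time_s: 22.83
tool_pos: [0.5227, 0.3125, 0.0294]
ee_rot: [-3.134, -0.21, -0.001]
contact_force: [0.8, 0.4, -4.4]
finger_gap: 0.567
```

Emit:
play_rows(deltas=[{"linear":[0,0,-0.1],"rotation":[0,0,0]},{"linear":[0,0,-0.1],"rotation":[0,0,0]},{"linear":[0,0,-0.1],"rotation":[0,0,0]}])

```text
time_s: 23.08
tool_pos: [0.5228, 0.3126, 0.0292]
ee_rot: [-3.134, -0.21, -0.001]
contact_force: [-1.3, 0.4, 3.8]
finger_gap: 0.559
```

Emit:
play_rows(deltas=[{"linear":[0,0,0],"rotation":[0,0,0]},{"linear":[0,0,0],"rotation":[0,0,0]},{"linear":[0,0,0],"rotation":[0,0,0]},{"linear":[0,0,0],"rotation":[0,0,0]},{"linear":[0,0,1],"rotation":[0,0,0]},{"linear":[0,0,3],"rotation":[0,0,0]},{"linear":[0,0,6],"rotation":[0,0,0]},{"linear":[0,0,9],"rotation":[0,0,0]},{"linear":[0,0,11],"rotation":[0,0,0]},{"linear":[0,0,12],"rotation":[0,0,0]}], grip=0.7, force=40)

```text
time_s: 23.92
tool_pos: [0.5243, 0.3133, 0.1524]
ee_rot: [-3.132, -0.21, -0.01]
contact_force: [-0.5, 0.0, 0.1]
finger_gap: 0.852
```

Emit:
play_rows(deltas=[{"linear":[0.5,-4,0],"rotation":[0,0,0.11]},{"linear":[1,-8,0],"rotation":[0,0,0.23]},{"linear":[1.5,-12,0],"rotation":[0,0,0.35]},{"linear":[2,-16,0],"rotation":[0,0,0.47]},{"linear":[2.5,-20,0],"rotation":[0,0,0.59]},{"linear":[3,-24,0],"rotation":[0,0,0.71]},{"linear":[3.5,-28,0],"rotation":[0,0,0.83]},{"linear":[4,-32,0],"rotation":[0,0,0.95]},{"linear":[4.5,-36,0],"rotation":[0,0,1.07]},{"linear":[5,-40,0],"rotation":[0,0,1.19]}])

```text
time_s: 24.75
tool_pos: [0.5703, -0.0745, 0.1479]
ee_rot: [-2.508, -1.89, 0.001]
contact_force: [0.7, -0.1, 0.3]
finger_gap: 0.848
```

Emit:
play_rows(deltas=[{"linear":[0,0,0],"rotation":[0,0,0]},{"linear":[0,0,0],"rotation":[0,0,0]},{"linear":[0,0,0],"rotation":[0,0,0]}])

```text
time_s: 25.0
tool_pos: [0.5702, -0.0724, 0.1477]
ee_rot: [-2.515, -1.88, 0.001]
contact_force: [-0.2, 0.3, 0.1]
finger_gap: 0.851
```

```bash
python3 - <<'E'
from h import *
st();t=manip.camera('top');s=manip.camera('scene')
cv2.imwrite('pics/m7.png',np.hstack([cv2.resize(t[140:290,45:145],(400,600)),cv2.resize(s[110:230,240:360],(400,400))[np.clip(np.arange(600),0,399)]]))
H,S,V=cv2.split(cv2.cvtColor(t,cv2.COLOR_BGR2HSV))
m=(H<10)&(S>150)&(V>100);m[:,130:]=0;m[:150]=0;m[275:]=0
m=cv2.morphologyEx(m.astype(np.uint8),cv2.MORPH_OPEN,np.ones((5,5)));print(rect(cast('top',big(m),.046)))
E
```

```text
25.0 pos mm [570.2 -72.4 147.7] jaw -0.287 zax [-0.001  0.001 -1.   ] F [-0.2  0.3  0.1] gap 0.851
(array([440.4, 308.2]), [22.7, 28.2], np.float32(-0.01))
```

View pics/m7.png

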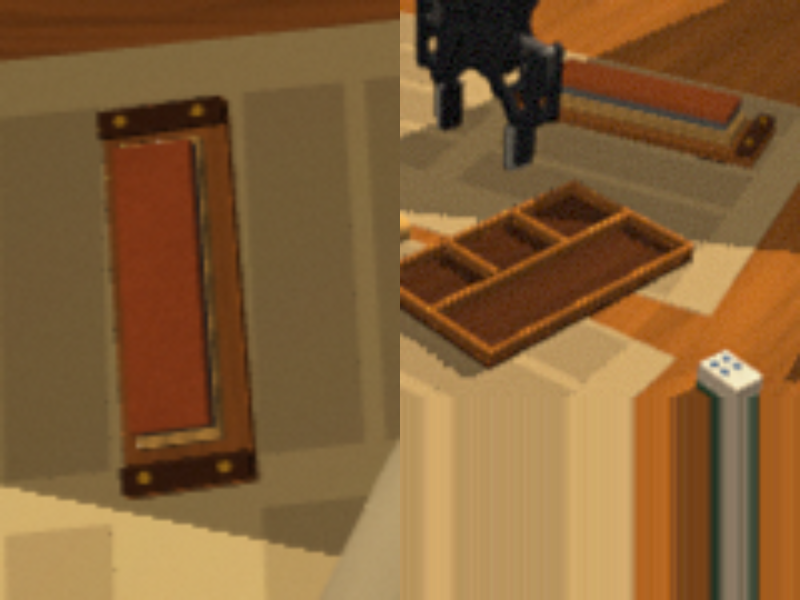

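The stone lies flat between the cleats, with its red top at crop (120,143)-(210,437). I'll get numbers for it while going on to the jar.

```bash
python3 - <<'E'
from h import *
P=cast('top',np.array([(118,143),(193,140),(212,427),(131,437)])/4+np.array([45,140]),.046)*1000
Hh=cast('top',np.array([(98,112),(226,97),(256,480),(123,496)])/4+np.array([45,140]),.024)*1000
for Q in(P,Hh):print(Q.mean(0),np.linalg.norm(Q[1]-Q[0]),np.linalg.norm(Q[2]-Q[1]),[np.arctan2(*(Q[a]-Q[b])[:2][::-1]) for a,b in((0,3),(1,2))])
E
```

```text
[519.47358499 309.58524937  46.        ] 49.458571893346296 190.94557840026602 [np.float64(0.10997316911146124), np.float64(0.12273878822704845)]
[518.22797425 308.60484486  24.        ] 86.3042951241145 259.2622122851783 [np.float64(0.13186869438485663), np.float64(0.13031453595673068)]
```

Emit:
play_rows(deltas=[{"linear":[0.9,-4,0],"rotation":[0,0,0.04]},{"linear":[1.7,-8,0],"rotation":[0,0,0.04]},{"linear":[2.5,-12,0],"rotation":[0,0,0.04]},{"linear":[3.2,-16,0],"rotation":[0,0,0.04]},{"linear":[3.6,-19,0],"rotation":[0,0,0.04]},{"linear":[3.6,-21,0],"rotation":[0,0,0.04]},{"linear":[3.6,-21.5,0],"rotation":[0,0,0.04]},{"linear":[3.6,-21.5,0],"rotation":[0,0,0.04]},{"linear":[3.6,-21.5,0],"rotation":[0,0,0.04]}])

```text
time_s: 25.85
tool_pos: [0.6068, -0.2856, 0.1479]
ee_rot: [-2.474, -1.934, -0.001]
contact_force: [0.2, -0.3, 0.6]
finger_gap: 0.85
```

```bash
python3 -c "from h import *;st()"
```

```text
25.85 pos mm [ 606.8 -285.6  147.9] jaw -0.244 zax [-0.001  0.002 -1.   ] F [ 0.2 -0.3  0.6] gap 0.85
```

Stone is within about 2 mm and 0.02 rad of the holder. Now the jar returns.

Emit:
play_rows(deltas=[{"linear":[-0.1,-0.15,-3],"rotation":[0,0,0]},{"linear":[-0.1,-0.15,-6],"rotation":[0,0,0]},{"linear":[-0.1,-0.15,-8.5],"rotation":[0,0,0]},{"linear":[-0.1,-0.15,-10.3],"rotation":[0,0,0]},{"linear":[-0.1,-0.15,-10.9],"rotation":[0,0,0]},{"linear":[-0.1,-0.15,-10.9],"rotation":[0,0,0]}])

```text
time_s: 26.35
tool_pos: [0.6048, -0.2864, 0.0376]
ee_rot: [-2.471, -1.933, 0.002]
contact_force: [0.2, 0.6, 0.2]
finger_gap: 0.849
```

Emit:
play_rows(deltas=[{"linear":[0,0,0],"rotation":[0,0,0]},{"linear":[0,0,0],"rotation":[0,0,0]},{"linear":[0,0,0],"rotation":[0,0,0]},{"linear":[0,0,0],"rotation":[0,0,0]},{"linear":[0,0,0],"rotation":[0,0,0]},{"linear":[0,0,0],"rotation":[0,0,0]},{"linear":[0,0,0],"rotation":[0,0,0]},{"linear":[0,0,0],"rotation":[0,0,0]}], grip=-0.2, force=40)

```text
time_s: 27.02
tool_pos: [0.6069, -0.2896, 0.0412]
ee_rot: [2.474, 1.931, 0.003]
contact_force: [-0.9, 1.3, 6.6]
finger_gap: 0.583
```

Emit:
play_rows(deltas=[{"linear":[0,0,0.5],"rotation":[0,0,0]},{"linear":[0,0,1.5],"rotation":[0,0,0]},{"linear":[0,0,3],"rotation":[0,0,0]},{"linear":[0,0,4.5],"rotation":[0,0,0]},{"linear":[0,0,5],"rotation":[0,0,0]},{"linear":[0,0,5],"rotation":[0,0,0]}])

```text
time_s: 27.52
tool_pos: [0.6069, -0.2901, 0.0912]
ee_rot: [2.473, 1.931, 0.002]
contact_force: [0.4, -0.3, -2.3]
finger_gap: 0.583
```

```bash
python3 -c "from h import *;st()"
```

```text
27.52 pos mm [ 606.9 -290.1   91.2] jaw -0.2451 zax [ 0.003 -0.002 -1.   ] F [ 0.4 -0.3 -2.3] gap 0.583
```

Emit:
play_rows(deltas=[{"linear":[-0.1,1.2,0],"rotation":[0,0,0]},{"linear":[-0.4,4,0],"rotation":[0,0,0]},{"linear":[-0.8,7.8,0],"rotation":[0,0,0]},{"linear":[-1.2,11.7,0],"rotation":[0,0,0]},{"linear":[-1.6,15.6,0],"rotation":[0,0,0]},{"linear":[-2,19.5,0],"rotation":[0,0,0]},{"linear":[-2.4,23.4,0],"rotation":[0,0,0]},{"linear":[-2.8,27.3,0],"rotation":[0,0,0]},{"linear":[-3.2,31,0],"rotation":[0,0,0]},{"linear":[-3.6,34,0],"rotation":[0,0,0]}])

```text
time_s: 28.35
tool_pos: [0.5675, 0.0542, 0.088]
ee_rot: [-2.473, -1.933, 0.002]
contact_force: [-0.4, 0.6, -2.2]
finger_gap: 0.579
```

Emit:
play_rows(deltas=[{"linear":[-0.3,2.6,0],"rotation":[0,0,0]},{"linear":[-0.5,4,0],"rotation":[0,0,0]},{"linear":[-0.5,4.3,0],"rotation":[0,0,0]},{"linear":[-0.5,4.3,0],"rotation":[0,0,0]},{"linear":[-0.5,4.3,-0.5],"rotation":[0,0,0]},{"linear":[-0.5,4.3,-1],"rotation":[0,0,0]}])

```text
time_s: 28.85
tool_pos: [0.5654, 0.0922, 0.0789]
ee_rot: [2.477, 1.931, 0.0]
contact_force: [-1.0, 0.6, -1.7]
finger_gap: 0.588
```

```bash
python3 -c "from h import *;st()"
```

```text
28.85 pos mm [565.4  92.2  78.9] jaw -0.2464 zax [ 0.001 -0.001 -1.   ] F [-1.   0.6 -1.7] gap 0.588
```

Emit:
play_rows(deltas=[{"linear":[0.05,0,-1],"rotation":[0,0,0]},{"linear":[0.05,0,-2],"rotation":[0,0,0]},{"linear":[0.05,0,-2.7],"rotation":[0,0,0]},{"linear":[0.05,0,-3.1],"rotation":[0,0,0]},{"linear":[0.05,0,-3.3],"rotation":[0,0,0]},{"linear":[0.05,0,-3.4],"rotation":[0,0,0]},{"linear":[0.05,0,-3.5],"rotation":[0,0,0]},{"linear":[0.05,0,-3.5],"rotation":[0,0,0]}])

```text
time_s: 29.52
tool_pos: [0.5656, 0.0937, 0.0443]
ee_rot: [2.476, 1.933, 0.001]
contact_force: [0.1, -0.3, -1.9]
finger_gap: 0.579
```

Emit:
play_rows(deltas=[{"linear":[0,0,-0.1],"rotation":[0,0,0]},{"linear":[0,0,-0.15],"rotation":[0,0,0]},{"linear":[0,0,-0.15],"rotation":[0,0,0]}])

```text
time_s: 29.77
tool_pos: [0.5657, 0.0938, 0.0433]
ee_rot: [2.476, 1.933, 0.002]
contact_force: [-0.8, -0.1, 1.9]
finger_gap: 0.587
```

Contact. Release, rise, and go to the bottle at (516,-295).

Emit:
play_rows(deltas=[{"linear":[0,0,0],"rotation":[0,0,0]},{"linear":[0,0,0],"rotation":[0,0,0]},{"linear":[0,0,0],"rotation":[0,0,0]},{"linear":[0,0,0],"rotation":[0,0,0]},{"linear":[0,0,1.5],"rotation":[0,0,0]},{"linear":[0,0,4.5],"rotation":[0,0,0]},{"linear":[0,0,7.5],"rotation":[0,0,0]},{"linear":[0,0,10],"rotation":[0,0,0]},{"linear":[0,0,11],"rotation":[0,0,0]}], grip=0.7)

```text
time_s: 30.52
tool_pos: [0.5675, 0.0938, 0.1565]
ee_rot: [2.473, 1.931, 0.009]
contact_force: [0.3, -0.0, 0.1]
finger_gap: 0.853
```

Emit:
play_rows(deltas=[{"linear":[-0.5,-4,0],"rotation":[0,0,0]},{"linear":[-1,-8,0],"rotation":[0,0,0]},{"linear":[-1.5,-12,0],"rotation":[0,0,0]},{"linear":[-2,-16,0],"rotation":[0,0,0]},{"linear":[-2.5,-20,0],"rotation":[0,0,0]},{"linear":[-3,-24,0],"rotation":[0,0,0]},{"linear":[-3.5,-28,0],"rotation":[0,0,0]},{"linear":[-4.2,-32,0],"rotation":[0,0,0]},{"linear":[-5,-35,0],"rotation":[0,0,0]},{"linear":[-5,-37.5,0],"rotation":[0,0,0]}])

```text
time_s: 31.35
tool_pos: [0.5131, -0.2836, 0.1516]
ee_rot: [-2.477, -1.93, 0.002]
contact_force: [0.0, 0.5, 1.0]
finger_gap: 0.85
```

Emit:
play_rows(deltas=[{"linear":[0,-1.4,0],"rotation":[0,0,0]},{"linear":[0,-1.4,0],"rotation":[0,0,0]},{"linear":[0,-1.4,0],"rotation":[0,0,0]},{"linear":[0,-1.4,0],"rotation":[0,0,0]}])

```text
time_s: 31.68
tool_pos: [0.5152, -0.2936, 0.1522]
ee_rot: [-2.474, -1.933, -0.001]
contact_force: [1.4, 0.8, -0.6]
finger_gap: 0.847
```

```bash
python3 -c "from h import *;st()"
```

```text
31.68 pos mm [ 515.2 -293.6  152.2] jaw -0.2443 zax [-0.001  0.002 -1.   ] F [ 1.4  0.8 -0.6] gap 0.847
```

Emit:
play_rows(deltas=[{"linear":[0.05,-0.15,-3],"rotation":[0,0,0]},{"linear":[0.05,-0.15,-6],"rotation":[0,0,0]},{"linear":[0.05,-0.15,-8.5],"rotation":[0,0,0]},{"linear":[0.05,-0.15,-10.3],"rotation":[0,0,0]},{"linear":[0.05,-0.15,-10.9],"rotation":[0,0,0]},{"linear":[0.05,-0.15,-10.9],"rotation":[0,0,0]}])

```text
time_s: 32.18
tool_pos: [0.5151, -0.2944, 0.0422]
ee_rot: [-2.471, -1.933, 0.001]
contact_force: [-0.9, 0.5, -0.6]
finger_gap: 0.85
```

Emit:
play_rows(deltas=[{"linear":[0,0,0],"rotation":[0,0,0]},{"linear":[0,0,0],"rotation":[0,0,0]},{"linear":[0,0,0],"rotation":[0,0,0]},{"linear":[0,0,0],"rotation":[0,0,0]},{"linear":[0,0,0],"rotation":[0,0,0]},{"linear":[0,0,0],"rotation":[0,0,0]},{"linear":[0,0,0],"rotation":[0,0,0]},{"linear":[0,0,0],"rotation":[0,0,0]}], grip=-0.25, force=40)

```text
time_s: 32.85
tool_pos: [0.5168, -0.2972, 0.0455]
ee_rot: [2.475, 1.931, 0.002]
contact_force: [-0.4, 1.3, 6.6]
finger_gap: 0.502
```

Emit:
play_rows(deltas=[{"linear":[0,0,0.5],"rotation":[0,0,0]},{"linear":[0,0,1.5],"rotation":[0,0,0]},{"linear":[0,0,3],"rotation":[0,0,0]},{"linear":[0,0,4.5],"rotation":[0,0,0]},{"linear":[0,0,5],"rotation":[0,0,0]},{"linear":[0,0,5],"rotation":[0,0,0]}])

```text
time_s: 33.35
tool_pos: [0.5169, -0.2977, 0.0956]
ee_rot: [2.473, 1.931, 0.002]
contact_force: [0.3, -0.3, -1.8]
finger_gap: 0.498
```

```bash
python3 -c "from h import *;st()"
```

```text
33.35 pos mm [ 516.9 -297.7   95.6] jaw -0.2451 zax [ 0.003 -0.002 -1.   ] F [ 0.3 -0.3 -1.8] gap 0.498
```

Emit:
play_rows(deltas=[{"linear":[0.1,1.3,0],"rotation":[0,0,0]},{"linear":[0.3,4,0],"rotation":[0,0,0]},{"linear":[0.6,8,0],"rotation":[0,0,0]},{"linear":[1,12,0],"rotation":[0,0,0]},{"linear":[1.3,16,0],"rotation":[0,0,0]},{"linear":[1.6,20,0],"rotation":[0,0,0]},{"linear":[1.9,24,0],"rotation":[0,0,0]},{"linear":[2.2,27.8,0],"rotation":[0,0,0]},{"linear":[2.5,30,0],"rotation":[0,0,0]},{"linear":[2.5,30.8,0],"rotation":[0,0,0]}])

```text
time_s: 34.18
tool_pos: [0.5395, 0.0157, 0.0927]
ee_rot: [-2.47, -1.936, 0.001]
contact_force: [-0.0, -0.1, -1.2]
finger_gap: 0.504
```

Emit:
play_rows(deltas=[{"linear":[0,0,0],"rotation":[0,0,0]},{"linear":[0,0,-0.5],"rotation":[0,0,0]},{"linear":[0,0,-1.3],"rotation":[0,0,0]}])

```text
time_s: 34.43
tool_pos: [0.5412, 0.0101, 0.0805]
ee_rot: [2.476, 1.932, 0.001]
contact_force: [0.7, -0.0, -1.2]
finger_gap: 0.503
```

```bash
python3 -c "from h import *;st()"
```

```text
34.43 pos mm [541.2  10.1  80.5] jaw -0.2457 zax [ 0.001 -0.001 -1.   ] F [ 0.7 -0.  -1.2] gap 0.503
```

Emit:
play_rows(deltas=[{"linear":[0,0.1,-1],"rotation":[0,0,0]},{"linear":[0,0.1,-1.8],"rotation":[0,0,0]},{"linear":[0,0.1,-2.4],"rotation":[0,0,0]},{"linear":[0,0.1,-2.8],"rotation":[0,0,0]},{"linear":[0,0.1,-3],"rotation":[0,0,0]},{"linear":[0,0.1,-3.1],"rotation":[0,0,0]},{"linear":[0,0.1,-3.1],"rotation":[0,0,0]}])

```text
time_s: 35.02
tool_pos: [0.5409, 0.012, 0.0496]
ee_rot: [2.476, 1.933, 0.0]
contact_force: [0.1, 0.3, -1.1]
finger_gap: 0.5
```

Emit:
play_rows(deltas=[{"linear":[0,0,-0.1],"rotation":[0,0,0]},{"linear":[0,0,-0.2],"rotation":[0,0,0]},{"linear":[0,0,-0.2],"rotation":[0,0,0]}])

```text
time_s: 35.27
tool_pos: [0.5409, 0.0122, 0.0478]
ee_rot: [2.476, 1.933, 0.001]
contact_force: [-1.0, 0.4, -1.7]
finger_gap: 0.501
```

Emit:
play_rows(deltas=[{"linear":[0,0,-0.1],"rotation":[0,0,0]},{"linear":[0,0,-0.1],"rotation":[0,0,0]},{"linear":[0,0,-0.1],"rotation":[0,0,0]}])

```text
time_s: 35.52
tool_pos: [0.541, 0.0123, 0.0475]
ee_rot: [2.476, 1.933, 0.001]
contact_force: [-1.0, 0.6, 6.1]
finger_gap: 0.503
```

Contact. Now release and go to the tin at (430,-300).

Emit:
play_rows(deltas=[{"linear":[0,0,0],"rotation":[0,0,0]},{"linear":[0,0,0],"rotation":[0,0,0]},{"linear":[0,0,0],"rotation":[0,0,0]},{"linear":[0,0,0],"rotation":[0,0,0]},{"linear":[0,0,1.5],"rotation":[0,0,0]},{"linear":[0,0,4.5],"rotation":[0,0,0]},{"linear":[0,0,7.5],"rotation":[0,0,0]},{"linear":[0,0,10],"rotation":[0,0,0]},{"linear":[0,0,11],"rotation":[0,0,0]}], grip=0.7)

```text
time_s: 36.27
tool_pos: [0.543, 0.012, 0.1602]
ee_rot: [2.473, 1.931, 0.007]
contact_force: [1.1, -0.2, 1.4]
finger_gap: 0.846
```

Emit:
play_rows(deltas=[{"linear":[-1.2,-3.6,0],"rotation":[0,0,0]},{"linear":[-2.4,-7.2,0],"rotation":[0,0,0]},{"linear":[-3.6,-10.8,0],"rotation":[0,0,0]},{"linear":[-4.8,-14.4,0],"rotation":[0,0,0]},{"linear":[-6,-18,0],"rotation":[0,0,0]},{"linear":[-7.2,-21.6,0],"rotation":[0,0,0]},{"linear":[-8.4,-25.2,0],"rotation":[0,0,0]},{"linear":[-9.6,-28.5,0],"rotation":[0,0,0]},{"linear":[-10.7,-30.5,0],"rotation":[0,0,0]},{"linear":[-11.1,-31.2,0],"rotation":[0,0,0]}])

```text
time_s: 37.1
tool_pos: [0.4282, -0.3028, 0.1557]
ee_rot: [-2.479, -1.929, 0.002]
contact_force: [-0.4, 0.0, -0.1]
finger_gap: 0.854
```

Emit:
play_rows(deltas=[{"linear":[0,0,0],"rotation":[0,0,0]},{"linear":[0,0,0],"rotation":[0,0,0]}])

```text
time_s: 37.27
tool_pos: [0.4296, -0.299, 0.156]
ee_rot: [-2.476, -1.931, -0.001]
contact_force: [0.4, 0.7, -0.1]
finger_gap: 0.851
```

```bash
python3 -c "from h import *;st()"
```

```text
37.27 pos mm [ 429.6 -299.   156. ] jaw -0.2461 zax [-0.001  0.002 -1.   ] F [ 0.4  0.7 -0.1] gap 0.851
```

Emit:
play_rows(deltas=[{"linear":[0,-0.1,-3],"rotation":[0,0,0]},{"linear":[0,-0.1,-6],"rotation":[0,0,0]},{"linear":[0,-0.1,-9],"rotation":[0,0,0]},{"linear":[0,-0.1,-11],"rotation":[0,0,0]},{"linear":[0,-0.1,-11.7],"rotation":[0,0,0]},{"linear":[0,-0.1,-11.7],"rotation":[0,0,0]}])

```text
time_s: 37.77
tool_pos: [0.4293, -0.2983, 0.0379]
ee_rot: [-2.471, -1.933, 0.0]
contact_force: [0.6, -0.4, -0.4]
finger_gap: 0.852
```

Emit:
play_rows(deltas=[{"linear":[0,0,0],"rotation":[0,0,0]},{"linear":[0,0,0],"rotation":[0,0,0]},{"linear":[0,0,0],"rotation":[0,0,0]},{"linear":[0,0,0],"rotation":[0,0,0]},{"linear":[0,0,0],"rotation":[0,0,0]},{"linear":[0,0,0],"rotation":[0,0,0]},{"linear":[0,0,0],"rotation":[0,0,0]},{"linear":[0,0,0],"rotation":[0,0,0]}], grip=-0.2, force=40)

```text
time_s: 38.43
tool_pos: [0.431, -0.3014, 0.0413]
ee_rot: [2.474, 1.931, 0.002]
contact_force: [-0.0, 1.7, 6.4]
finger_gap: 0.534
```

Emit:
play_rows(deltas=[{"linear":[0,0,0.5],"rotation":[0,0,0]},{"linear":[0,0,1.5],"rotation":[0,0,0]},{"linear":[0,0,3],"rotation":[0,0,0]},{"linear":[0,0,4.5],"rotation":[0,0,0]},{"linear":[0,0,5],"rotation":[0,0,0]},{"linear":[0,0,5],"rotation":[0,0,0]}])

```text
time_s: 38.93
tool_pos: [0.4307, -0.3017, 0.0914]
ee_rot: [2.473, 1.931, 0.001]
contact_force: [-0.3, 0.2, -1.9]
finger_gap: 0.535
```

```bash
python3 -c "from h import *;st()"
```

```text
38.93 pos mm [ 430.7 -301.7   91.4] jaw -0.2452 zax [ 0.003 -0.003 -1.   ] F [-0.3  0.2 -1.9] gap 0.535
```

Emit:
play_rows(deltas=[{"linear":[0.4,1,0],"rotation":[0,0,0]},{"linear":[1.2,3,0],"rotation":[0,0,0]},{"linear":[2.3,6,0],"rotation":[0,0,0]},{"linear":[3.6,9.5,0],"rotation":[0,0,0]},{"linear":[5,13,0],"rotation":[0,0,0]},{"linear":[6.3,16.5,0],"rotation":[0,0,0]},{"linear":[7.6,19.8,0],"rotation":[0,0,0]},{"linear":[8.6,22.3,0],"rotation":[0,0,0]},{"linear":[9.1,23.6,0],"rotation":[0,0,0]},{"linear":[9.3,24.1,0],"rotation":[0,0,0]}])

```text
time_s: 39.77
tool_pos: [0.5225, -0.0565, 0.0886]
ee_rot: [-2.471, -1.935, 0.001]
contact_force: [-0.4, -0.7, -1.7]
finger_gap: 0.536
```

Emit:
play_rows(deltas=[{"linear":[0,0,0],"rotation":[0,0,0]},{"linear":[0,0,-0.5],"rotation":[0,0,0]},{"linear":[0,0,-1],"rotation":[0,0,0]}])

```text
time_s: 40.02
tool_pos: [0.5224, -0.0606, 0.0791]
ee_rot: [2.477, 1.932, -0.001]
contact_force: [0.6, 0.1, -3.0]
finger_gap: 0.534
```

```bash
python3 -c "from h import *;st()"
```

```text
40.02 pos mm [522.4 -60.6  79.1] jaw -0.2458 zax [-0. -0. -1.] F [ 0.6  0.1 -3. ] gap 0.534
```

Emit:
play_rows(deltas=[{"linear":[0,0,-1],"rotation":[0,0,0]},{"linear":[0,0,-2],"rotation":[0,0,0]},{"linear":[0,0,-2.7],"rotation":[0,0,0]},{"linear":[0,0,-3.1],"rotation":[0,0,0]},{"linear":[0,0,-3.3],"rotation":[0,0,0]},{"linear":[0,0,-3.4],"rotation":[0,0,0]},{"linear":[0,0,-3.5],"rotation":[0,0,0]},{"linear":[0,0,-3.5],"rotation":[0,0,0]}])

```text
time_s: 40.68
tool_pos: [0.523, -0.0599, 0.0448]
ee_rot: [2.476, 1.933, 0.0]
contact_force: [-0.1, -0.0, -2.1]
finger_gap: 0.532
```

Emit:
play_rows(deltas=[{"linear":[0,0,-0.1],"rotation":[0,0,0]},{"linear":[0,0,-0.2],"rotation":[0,0,0]},{"linear":[0,0,-0.2],"rotation":[0,0,0]}])

```text
time_s: 40.93
tool_pos: [0.5233, -0.0598, 0.0433]
ee_rot: [2.475, 1.933, 0.001]
contact_force: [-1.2, 0.8, 1.9]
finger_gap: 0.536
```

Contact. Release, rise and back away to the right, clear of the views.

Emit:
play_rows(deltas=[{"linear":[0,0,0],"rotation":[0,0,0]},{"linear":[0,0,0],"rotation":[0,0,0]},{"linear":[0,0,0],"rotation":[0,0,0]},{"linear":[0,0,0],"rotation":[0,0,0]},{"linear":[0,0,1.5],"rotation":[0,0,0]},{"linear":[0,0,4.5],"rotation":[0,0,0]},{"linear":[0,0,7.5],"rotation":[0,0,0]},{"linear":[0,0,11],"rotation":[0,0,0]},{"linear":[0,0,15],"rotation":[0,0,0]}], grip=0.7)

```text
time_s: 41.68
tool_pos: [0.5217, -0.0595, 0.1931]
ee_rot: [-2.474, -1.932, 0.003]
contact_force: [0.6, -0.7, 0.1]
finger_gap: 0.851
```

Emit:
play_rows(deltas=[{"linear":[-2,-4,0],"rotation":[0,0,0]},{"linear":[-4,-7,0],"rotation":[0,0,0]},{"linear":[-6,-10,0],"rotation":[0,0,0]},{"linear":[-8,-13,0],"rotation":[0,0,0]},{"linear":[-10,-16,0],"rotation":[0,0,0]},{"linear":[-12,-19,0],"rotation":[0,0,0]},{"linear":[-14,-22,0],"rotation":[0,0,0]},{"linear":[-16,-25,0],"rotation":[0,0,0]},{"linear":[-16,-25,0],"rotation":[0,0,0]},{"linear":[-16,-25,0],"rotation":[0,0,0]}])

```text
time_s: 42.52
tool_pos: [0.3618, -0.3112, 0.1926]
ee_rot: [-2.48, -1.928, -0.0]
contact_force: [-0.2, -0.2, 0.3]
finger_gap: 0.85
```

```bash
python3 - <<'E'
from h import *
st();t=manip.camera('top');s=manip.camera('scene')
a=t[110:290,60:280];b=s[110:290,180:400]
cv2.imwrite('pics/m9.png',np.hstack([cv2.resize(x,(400,328),interpolation=cv2.INTER_CUBIC) for x in(a,b)]))
cv2.imwrite('pics/c9.png',cv2.resize(t[145:240,145:265],None,fx=6,fy=6,interpolation=cv2.INTER_CUBIC))
o=cv2.imread('pics/top0.png')
for n,(x0,x1,y0,y1) in dict(tile=(205,245,100,135),graver=(185,222,232,310)).items():
    print(n,cv2.phaseCorrelate(cv2.cvtColor(o,6)[y0:y1,x0:x1].astype(float),cv2.cvtColor(t,6)[y0:y1,x0:x1].astype(float)))
E
```

```text
42.52 pos mm [ 361.8 -311.2  192.6] jaw -0.2492 zax [ 0.  0. -1.] F [-0.2 -0.2  0.3] gap 0.85
tile ((-0.021911583858170047, 0.06240368003309271), 0.9934520811114256)
graver ((0.02801877239914674, 0.01932378678628055), 0.9916786875046409)
```

View pics/m9.png

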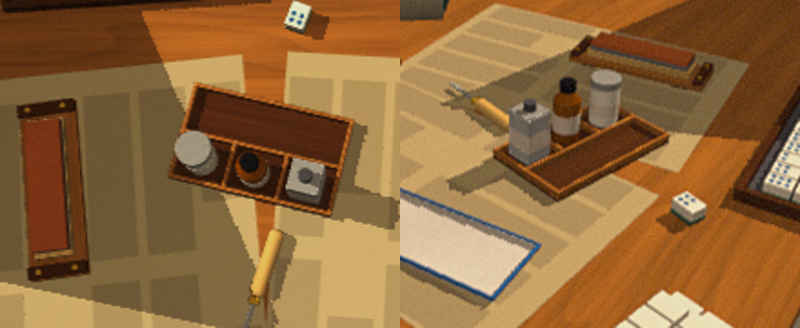

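View pics/c9.png

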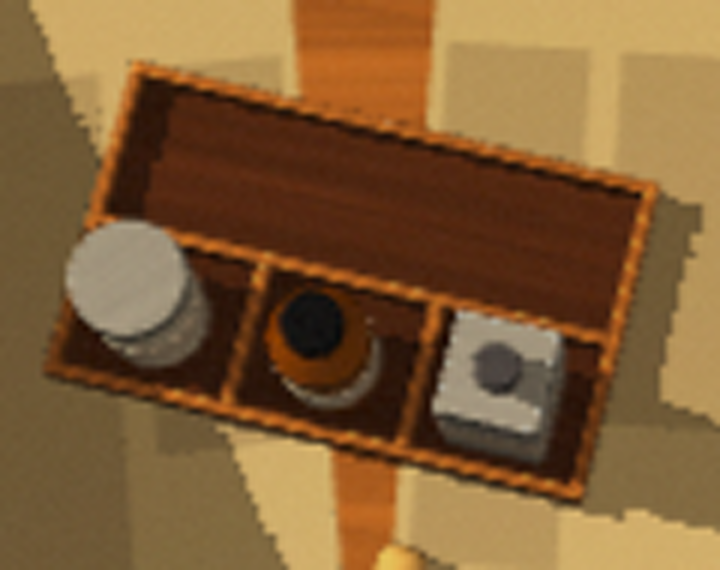

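All three stand upright in their own bays. In the 6x crop the jar lid is at (128,280), the bottle cap at (311,323) and the tin cap at (498,367). That is within about 6 mm of where they started. The stone is on the holder, and the graver and tile haven't moved. Handing in.

```bash
python3 -c "
from bench import manip
print(manip.sign_off())"
```

```text
the job is handed in; nothing more can be done
None
```

The job is done and handed in at about 42.6 s of the 144 s; the sign-off gave no verdict. The tin, bottle and jar went upright into the tray and the stone went onto the holder. Then the jar, bottle and tin went back to the bays they came from, each lowered until the wrist force showed contact before release.

**Last checks:**
- **Stone:** it lies flat between the cleats, about 2 mm from the holder's centre and within about 0.02 rad of its length.
- **Bottle, tin and jar:** all stand upright on their bay floors. By pixel comparison the bottle and jar are within about 6 mm of where they started, and the tin shows no visible shift.
- **Graver and tile:** image shift below 0.1 px, so they have not moved.
- **Robot:** parked clear with the gripper open and no contact force.

No check failed. The only disagreement was that the top and wrist cameras differed by about 4 mm in x. I used values between the two, and the gripper closed centred on every piece.

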